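Open the touch-latch tooling cupboard on the spindle moulder

TASK

The spacer rings in the small wooden cupboard are needed for the next spindle set-up. Push the sharp cutter block that stands before the cupboard along the table to the right, until it is out of the door's swing, without picking it up or letting it touch the cupboard; then press lightly (no ramming) on the free right-hand side of the handleless door until its touch catch lets go and the spring sets the door ajar, and push the door on round until it stands wide open, about square to the front. Leave the cutter block lying flat and clear of the door, and do not disturb the other things on the table.

Things in the scene. Friction and masses are not known exactly. Their poses are not given: they have to be found in the camera images.
- cupboard: Small pale wooden cupboard standing firmly on the table, 180 mm wide (its y), 120 mm deep (its x), 160 mm high, top free. Origin: centre of its underside, on the table. Its x points from its front into its back, so the door looks along -x, towards the robot; its y points left as seen from the robot. The carcass's front edge is the plane x = -60 mm.
- door_edge (a point): Point on the door's free right edge, mid-thickness, 83 mm above the table, 176 mm from the hinge axis; moves with the door. The door is a plain board without handle (a small flat card holder high on its left half), 12 mm thick, 173 mm wide, from 10 to 156 mm above the table, hinged at its left (+y) edge. Shut, its front lies at x = -78 mm of the cupboard, its back at -66 mm, 6 mm before the carcass, this edge at y = -88 mm.
- hinge_line (a point): Point on the door's upright hinge axis, at x = -72 mm, y = +88 mm, z = 83 mm of the cupboard (mid-plane of the door, at its left edge). It stays put when the door swings; the door's free edge sweeps round it at a radius of 176 mm.
- press_spot (a point): The place to press: on the door's front face, 150 mm from the hinge axis (26 mm from the free edge), 112 mm above the table. It moves with the door; its x axis points through the door from front to back. About 4 N here moves the door in; after about 3 mm the catch lets go (it does not catch again). The door stops after 4.5 mm.
- door (a joint): Door angle in rad: 0 shut, held by the catch; pressed in negative (stop at -0.030); about 0.27 ajar, where a damped spring leaves it within a second of the finger drawing back (free edge about 50 mm before the carcass); then it turns freely with slight friction (0.03 Nm), stays where it is left, and swings out and to the left up to 1.65; 1.57 is square to the front.
- plunger (a joint): Spring plunger of the touch catch, low inside the cupboard (34 mm above the table), 118 mm from the hinge axis: about 0 m while the catch holds, 0.032 m when it has let go and the plunger stands out.
- cutter_mid (a point): Centre, half-way up, of the cutter block: a dark round steel block, 90 mm in diameter (97 mm over its two knives, which stand out 3 mm at opposite sides) and 42 mm high, 0.4 to 0.8 kg, with a bore, lying flat on the table in front of the shut door. Shares the block's axes; z is up.
- cutter: The same cutter block; origin at the centre of its underside.
- setting_block: Bystander: white setting block 40 x 60 x 46 mm with a round black knob on top, left of the cupboard; origin at the centre of its underside. Leave it alone.
- hex_key: Bystander: black hex key, 49 x 124 x 8 mm, lying flat near the table's front edge, left of the cupboard; origin at the centre of its underside, long side along its y. Leave it alone.
- pencil: Bystander: red carpenter's pencil, 9 x 118 x 8 mm, lying flat left of the cupboard; origin at the centre of its underside, long side along its y. Leave it alone.

How it is judged:
By the outcome, as a careful person would: the job done as asked, in the order asked, and still so for the second after the job is handed in, with the robot touching nothing.
It also fails if it takes over 64 s, if anything falls off the work surface, if the arm or the gripper's body presses on something with over 40 N, if the wrist force passes 120 N, or if a joint passes its speed limit or range.

ROBOT

A 6-joint arm with a two-finger parallel gripper is mounted at the origin on a cart in front of the work surface, level with it; the furniture and walls round the work are solid. World frame = base frame: x ahead of the robot, y to its left, z up, the work surface at z = 0. Lengths are in m, angles in rad, forces in N, time in s.
With the tool pointing down it reaches from about 0.425 to 0.95 m from the base axis. Payload 3.5 kg.
Tool frame: the origin (TCP) lies at the very end of the fingers, on their centre line; the grasp point (between the pads) lies 19 mm behind it (tcp_to_grasp is the distance from the TCP to the grasp point, in m); z points along the fingers, y is the direction in which the jaws open and shut (so a half turn about z gives the same grasp; the last joint's range is limited). The gripper opens to 85 mm and grips with 20 to 120 N. Pads are 22 mm wide; open, the fingers measure 114 mm over their backs; the gripper's body (76 mm by 85 mm) begins 54 mm behind the grasp point. The pads swing forward as they close: fully open they stand 13 mm farther back than shut.
Start: joints at [-1.414, 0.286, 1.577, -0, 1.279, -0.15], TCP at [0.204, -0.643, 0.231] pointing down, gripper open.
Joint ranges: [-2.77, 2.77], [-0.9, 2.22], [0.21, 2.48], [-1.53, 4.67], [0.24, 2.81], [-2.84, 2.84]. Speed limits (rad/s): [2.79, 2.79, 3.14, 3.14, 3.14, 3.14].

INTERFACE

Orientations are given as a unit quaternion [x, y, z, w].
In Python, from plant import * gives the robot as it stands. The module is installed in compiled form; this text tells all that it offers.
- The arm moves only by the tool arm_command, never from a script. Its argument "steps" is a list of rows, each a list of 3 entries, a list of its own where there are three numbers: the turn, a rotation vector about the tool's x, y, z in rad, then the shift along the tool's x, y, z in m, then the gripper command: -1 is shut, 1 is fully open, values between are in proportion. A call has 1 to 12 rows; each row is the pose to reach, as a shift and turn from the pose measured when the call began, along the tool's axes at that moment; what a row does not reach only later rows make up. A row lasts 1/8 s, in which the tool goes at most 62.5 mm and 10.7 degrees, less where a joint would pass 70% of its speed; a pose out of reach is approached as far as the arm can. A call with a gripper value outside its range is refused whole. The fingers move at their own pace and stop on an object; "force" is the grip in N (left out, the last holds). Time passes only in rows, so rows that repeat a pose let the fingers close. It gives the time, the measured TCP pose, the force and the opening at its end, in the units of the state.
- get_state(): the state, without advancing time (a new reading comes with each control period).
- read_camera(name): name is "scene" or "top" or "wrist"; returns a dict with "frame" (480x640x3 uint8, red, green, blue), "vfov" (degrees; the focal length in pixels is half the picture's height over the tangent of half this angle, whatever the lens; pixels are square), "cx", "cy" (the principal point, pixels), "position" and "rotation" of the camera in the world; the wrist camera has in their place "mount" (4x4, takes a point from camera to tool coordinates, whose origin is the TCP and whose axes are the flange's). Camera axes: x right, y up, looking along -z (the intrinsics and any distortion apply to the point x, -y, -z); pixel columns grow to the right and rows downward; lengths in m; the calibration is good to about 2 mm. A picture is of the moment at which its call begins: read the wrist's pose just before it. There is no depth.
- sign_off(): hands the job in, once; it reports no verdict.
The state is a dict: "time": time; "qpos": joint angles; "dq": joint speeds; "joint_efforts": joint torques, N m; "eef_pos": TCP position; "tcp_rot": TCP orientation; "contact_force": force on the tool from outside, world axes, zero at the start; "wrist_torque": the same for the moment, N m; "opening": opening from 0.0 (shut) to 1.0 (fully open).
Only numpy, scipy, OpenCV 4.12 (cv2) and the standard library are available. Lean on these libraries where they do the work, as an engineer would, in place of code of your own. Each camera call takes 0.05 s, during which the arm holds its last target.

## Working session

There is one attempt and no reset: what is moved stays moved. The work goes in short steps, Python scripts to look and compute and a tool call to move; the robot and the scene stay as the last step left them, time stands still between calls to the robot, and variables do not carry over. Pictures are saved under pics/ and viewed, and the job is handed in when it is done.

Besides the shell and the picture viewer there is one more tool, called after "Request:" by a JSON object that holds its "op" and its "data", one argument or row to a line. arm_command: Moves the arm, as the interface text tells. Its arguments: {"type":"object","properties":{"steps":{"type":"array"},"force":{"type":"number"}},"required":["steps"]}

```bash
mkdir -p pics; python3 - <<'E'
from plant import *
import cv2,numpy as np
s=get_state(); print(s)
for n in("scene","top","wrist"):
    c=read_camera(n); cv2.imwrite(f"pics/{n}0.png",c["frame"][:,:,::-1])
    print(n,{k:v for k,v in c.items() if k!="frame"})
E
```

```text
{'time': 0.0, 'qpos': array([-1.41398953e+00,  2.87188987e-01,  1.57816223e+00,  7.91989383e-06,
        1.27857852e+00, -1.50026118e-01]), 'dq': array([-0.00039226,  0.00105552,  0.00080325,  0.0001227 , -0.00122658,
        0.00011524]), 'joint_efforts': array([-5.26376534e-04, -4.05981445e+01, -2.92628932e+01, -1.54455133e-04,
        5.78587060e-03,  1.09188511e-05]), 'eef_pos': array([ 0.20378899, -0.64282534,  0.22993961]), 'tcp_rot': array([ 9.88254260e-01,  1.52814112e-01, -1.71023482e-07, -1.16854622e-03]), 'contact_force': array([ 0.4655418 , -0.36963251, -0.22757018]), 'wrist_torque': array([-0.01432527, -0.04269804,  0.00245444]), 'opening': 0.9997024096709349}
scene {'vfov': 47.04288477106421, 'cx': 319.4794480339222, 'cy': 245.07121945574113, 'position': array([-0.08168149, -0.59742043,  0.4859851 ]), 'rotation': array([ 0.48015326, -0.22720205, -0.36909692,  0.76262674])}
top {'vfov': 44.51808703858486, 'cx': 320.1058638320654, 'cy': 243.7580542573559, 'position': array([ 0.32684317, -0.12590235,  1.03223277]), 'rotation': array([-0.06877276,  0.06703735,  0.71107612, -0.69652499])}
wrist {'vfov': 70.17009061497184, 'cx': 317.55207721837576, 'cy': 237.7524360764408, 'mount': array([[-3.40955242e-04,  9.48233135e-01,  3.17574880e-01,
         8.32540662e-02],
       [ 9.99999727e-01,  5.31485191e-04, -5.13317425e-04,
        -5.86749620e-04],
       [-6.55530937e-04,  3.17574619e-01, -9.48233058e-01,
        -1.43055027e-01],
       [ 0.00000000e+00,  0.00000000e+00,  0.00000000e+00,
         1.00000000e+00]])}
```

View pics/scene0.png

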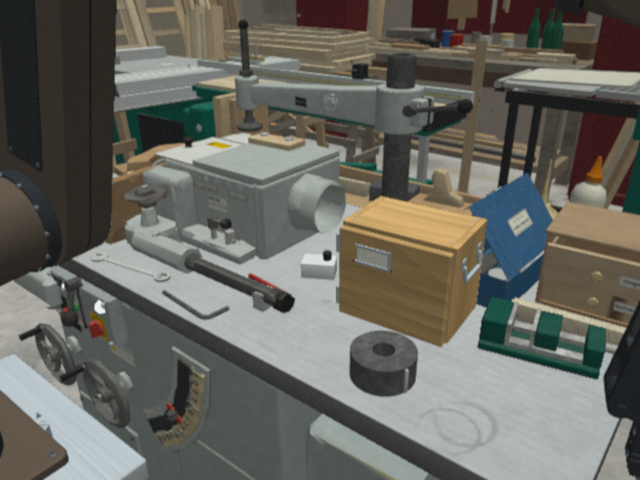

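View pics/top0.png

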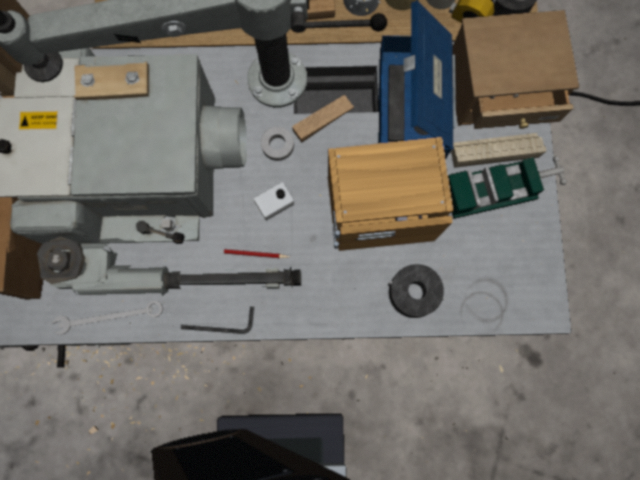

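View pics/wrist0.png

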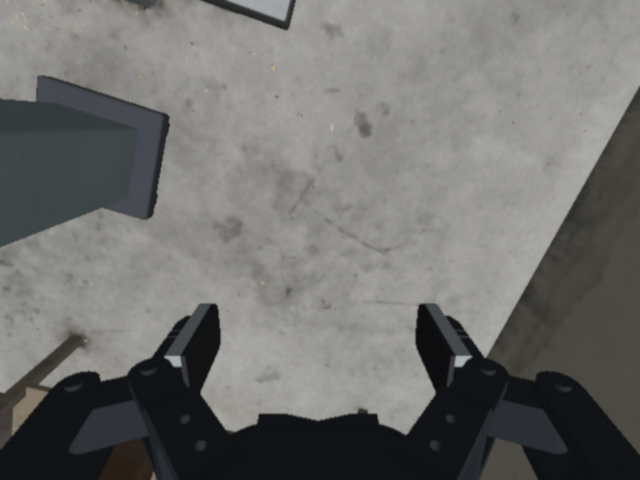

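The scene view shows the cupboard with the cutter at about (383,362). In the top view the cutter ring is at about (416,291). The cupboard top runs from (330,147) to (452,212), and a green vise sits to the right of the cupboard at (450–540, 160–215). Next I'll measure these.

```bash
cat > h.py <<'E'
from plant import *
import cv2,numpy as np
from scipy.spatial.transform import Rotation as R
def cam(n):
    c=read_camera(n); f=240/np.tan(np.radians(c["vfov"])/2); c["f"]=f
    if n!="wrist": c["R"]=R.from_quat(c["rotation"]).as_matrix(); c["p"]=np.array(c["position"])
    return c
def ray(c,uv):
    uv=np.atleast_2d(uv).astype(float)
    d=np.c_[(uv[:,0]-c["cx"])/c["f"],-(uv[:,1]-c["cy"])/c["f"],-np.ones(len(uv))]
    return d@c["R"].T
def onz(c,uv,z):
    d=ray(c,uv); t=(z-c["p"][2])/d[:,2]; return c["p"]+d*t[:,None]
def proj(c,P):
    q=(np.atleast_2d(P)-c["p"])@c["R"]; return np.c_[c["cx"]-c["f"]*q[:,0]/q[:,2],c["cy"]+c["f"]*q[:,1]/q[:,2]]
E
python3 - <<'E'
from h import *
c=cam("top"); f=c["frame"]; s=cam("scene")
print(c["p"],c["R"].round(3))
cv2.imwrite("pics/topcrop.png",cv2.resize(f[120:340,320:580,::-1],None,fx=3,fy=2.7,interpolation=cv2.INTER_CUBIC))
cv2.imwrite("pics/scenecrop.png",cv2.resize(s["frame"][180:460,320:640,::-1],None,fx=2.5,fy=2.1,interpolation=cv2.INTER_CUBIC))
# cutter mask
g=f.astype(int); m=((g.max(2)<75)&(g.max(2)-g.min(2)<20)).astype(np.uint8); m[:,:375]=0;m[:250]=0;m[330:]=0;m[:,460:]=0
k=cv2.findContours(m,cv2.RETR_EXTERNAL,cv2.CHAIN_APPROX_NONE)[0]; k=max(k,key=cv2.contourArea)
print(cv2.minEnclosingCircle(k),cv2.fitEllipse(k),cv2.contourArea(k))
for n,uv in dict(tableR=(568,300),tableF=(400,335),bench=(450,215)).items(): print(n,onz(c,uv,0))
E
```

```text
[ 0.32684317 -0.12590235  1.03223277] [[-0.02   0.981 -0.191]
 [-1.    -0.021 -0.   ]
 [-0.004  0.191  0.982]]
((415.2785949707031, 290.8673095703125), 27.161176681518555) ((415.50762939453125, 291.0444641113281), (50.66194152832031, 53.62241744995117), 60.89369583129883) 2128.0
tableR [[ 0.41804298 -0.55890068  0.        ]]
tableF [[ 0.36329368 -0.26109734  0.        ]]
bench [[ 0.57593448 -0.36140316  0.        ]]
```

View pics/topcrop.png

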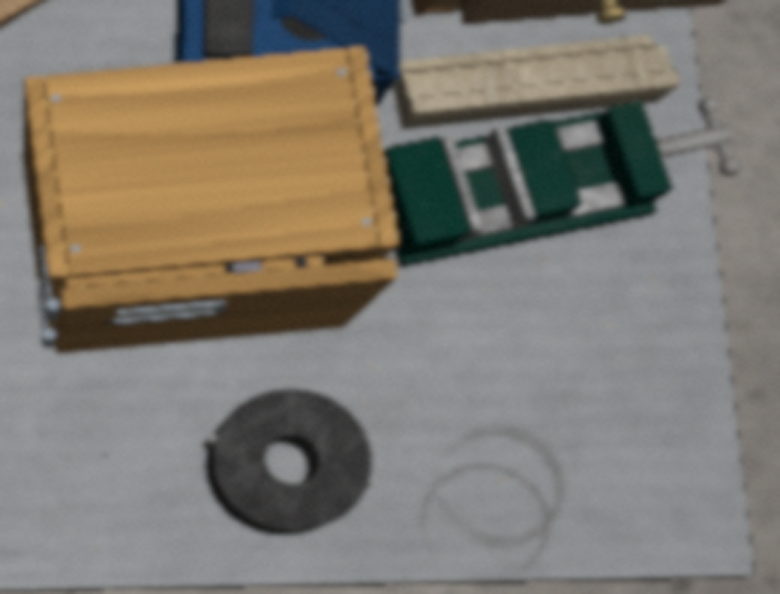

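View pics/scenecrop.png

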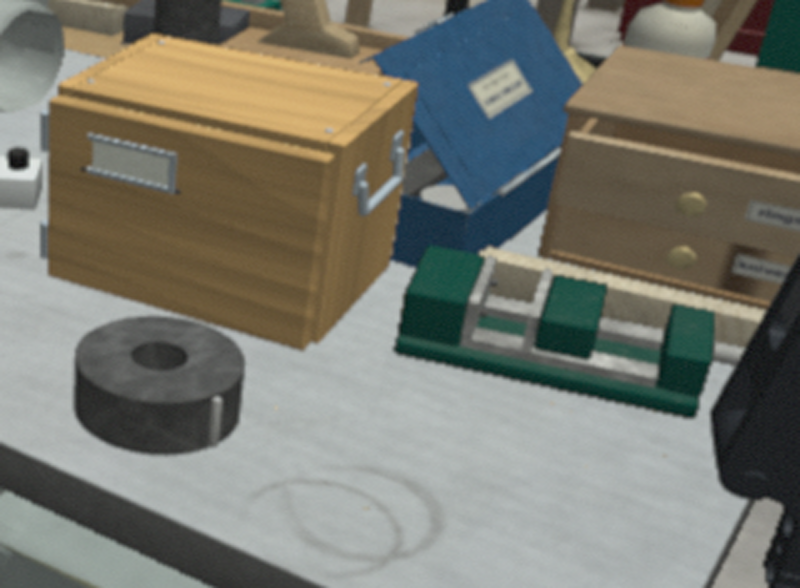

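```bash
python3 - <<'E'
from h import *
c=cam("top"); s=cam("scene")
T=lambda x,y:(x/3+320,y/2.7+120); S=lambda x,y:(x/2.5+320,y/2.1+180)
P=[T(25,78),T(365,46),T(397,246),T(52,276)]
q=onz(c,P,.16); print("cupb top",q.round(4), q.mean(0))
print("door top R,L",onz(c,[T(396,268),T(62,297)],.156).round(4))
print("door bot R,L",onz(c,[T(345,325),T(57,350)],.01).round(4))
print("scene: top corners FL,FR,BR,BL",onz(s,[S(57,93),S(333,143),S(415,85),S(157,37)],.16).round(4))
print("scene door top FL,FR front",onz(s,[S(52,102),S(332,157)],.156).round(4), "bot", onz(s,[S(50,272),S(303,347)],.01).round(4))
print("cutter",onz(c,[(415.5,291.0)],.040).round(4))
print("cutter scene top ellipse centre",onz(s,[S(160,359)],.042).round(4),"L,R",onz(s,[S(75,365),S(245,365)],.042))
print("vise",onz(c,[T(403,265),T(655,210)],.0).round(4))
print("table corner",onz(c,[T(750,575)],.0).round(4))
E
```

```text
cupb top [[ 0.6477 -0.1414  0.16  ]
 [ 0.6633 -0.3197  0.16  ]
 [ 0.5434 -0.3288  0.16  ]
 [ 0.5297 -0.1525  0.16  ]] [ 0.59600723 -0.23560717  0.16      ]
door top R,L [[ 0.5315 -0.3285  0.156 ]
 [ 0.5183 -0.1574  0.156 ]]
door bot R,L [[ 0.5278 -0.3296  0.01  ]
 [ 0.5147 -0.1587  0.01  ]]
scene: top corners FL,FR,BR,BL [[ 0.5186 -0.1583  0.16  ]
 [ 0.5448 -0.3221  0.16  ]
 [ 0.6597 -0.3184  0.16  ]
 [ 0.6467 -0.1455  0.16  ]]
scene door top FL,FR front [[ 0.5116 -0.1598  0.156 ]
 [ 0.534  -0.3273  0.156 ]] bot [[ 0.5199 -0.1538  0.01  ]
 [ 0.5331 -0.3251  0.01  ]]
cutter [[ 0.4351 -0.2855  0.04  ]]
cutter scene top ellipse centre [[ 0.434  -0.2899  0.042 ]] L,R [[ 0.40133944 -0.2581693   0.042     ]
 [ 0.45619252 -0.32830138  0.042     ]]
vise [[ 0.5699 -0.3689  0.    ]
 [ 0.6047 -0.5238  0.    ]]
table corner [[ 0.3608 -0.5566  0.    ]]
```

```bash
cat >> h.py <<'E'
def goal(pos,Rt,note=""):
    s=get_state(); R0=R.from_quat(s["tcp_rot"])
    print(note,"turn",(R0.inv()*Rt).as_rotvec().round(3).tolist(),"shift",R0.inv().apply(np.array(pos)-s["eef_pos"]).round(4).tolist())
def st():
    s=get_state(); print(round(s["time"],2),s["eef_pos"].round(4),"F",s["contact_force"].round(2),"q",s["qpos"].round(2),"op",round(s["opening"],2)); print(R.from_quat(s["tcp_rot"]).as_matrix().round(3).tolist())
RP=R.from_matrix(np.array([[0,1,0],[1,0,0],[0,0,-1.]]))  # tool x=+Y, y=+X
E
python3 - <<'E'
from h import *
goal([.435,-.195,.22],RP)
c=cam("top"); print(onz(c,[(290,257),(300,277),(338,245)],.02).round(3))
E
```

```text
turn [-0.0, -0.0, -1.264] shift [0.3558, -0.3576, 0.0112]
[[ 0.502 -0.072  0.02 ]
 [ 0.466 -0.089  0.02 ]
 [ 0.521 -0.157  0.02 ]]
```

Request:
{"op": "arm_command", "data": {
  "steps": [
    [[0, 0, -0.15], [0.04, -0.04, 0.0], 0.2],
    [[0, 0, -0.3], [0.08, -0.08, 0.0], 0.2],
    [[0, 0, -0.45], [0.12, -0.12, 0.0], 0.2],
    [[0, 0, -0.6], [0.16, -0.16, 0.0], 0.2],
    [[0, 0, -0.75], [0.2, -0.2, 0.005], 0.2],
    [[0, 0, -0.9], [0.24, -0.24, 0.008], 0.2],
    [[0, 0, -1.05], [0.28, -0.28, 0.01], 0.2],
    [[0, 0, -1.2], [0.32, -0.32, 0.01], 0.2],
    [[0, 0, -1.264], [0.356, -0.358, 0.011], 0.2],
    [[0, 0, -1.264], [0.356, -0.358, 0.011], 0.2]
  ],
  "force": 40
}}

```text
time: 1.65
eef_pos: [0.436, -0.1918, 0.2204]
tcp_rot: [0.705, 0.709, 0.0, -0.0]
contact_force: [-0.6, -0.3, 0.7]
opening: 0.599
```

```bash
python3 - <<'E'
from h import *
st()
goal([.435,-.195,.012],RP)
c=cam("wrist"); cv2.imwrite("pics/w1.png",c["frame"][:,:,::-1])
c=cam("top"); cv2.imwrite("pics/t1.png",c["frame"][:,:,::-1])
E
```

```text
1.65 [ 0.436  -0.1918  0.2204] F [-0.64 -0.3   0.73] q [-0.63 -0.15  2.06  0.    1.23 -0.63] op 0.6
[[-0.006, 1.0, 0.0], [1.0, 0.006, 0.001], [0.001, 0.0, -1.0]]
 turn [0.0, -0.001, 0.006] shift [-0.0033, -0.0011, 0.2084]
```

View pics/w1.png

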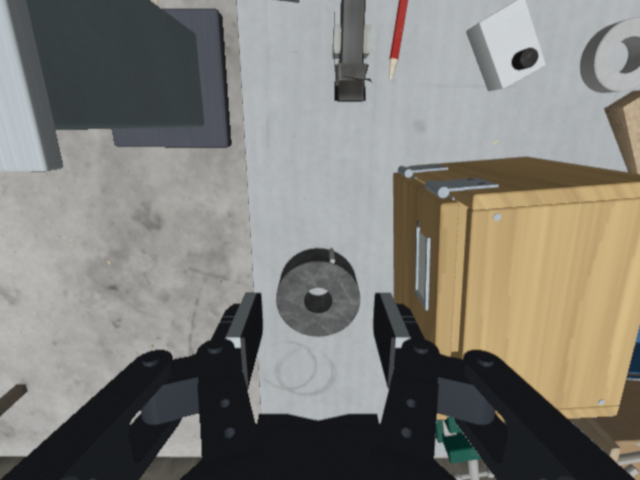

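View pics/t1.png

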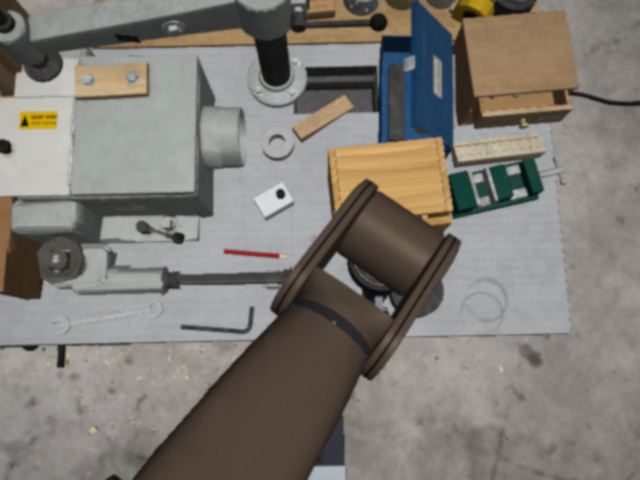

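```bash
python3 - <<'E'
from h import *
c=cam("scene"); cv2.imwrite("pics/s1.png",c["frame"][:,:,::-1])
E
```

```text
(no output)
```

View pics/s1.png

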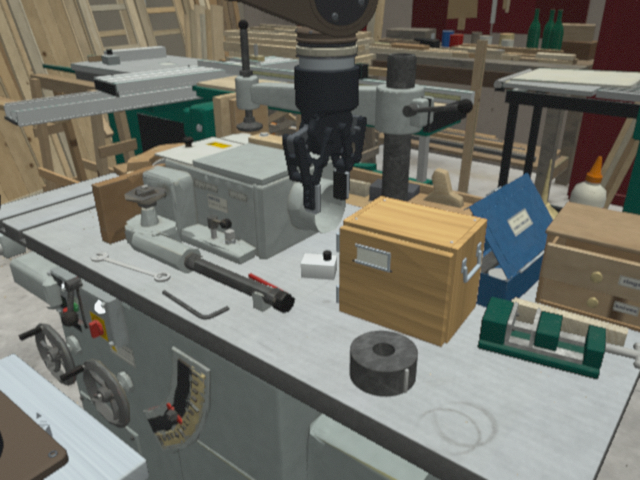

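The scene view shows the gripper above and left of the cutter, pointing down. The brown wrist sits well above the fingers, so it will stay higher than the cupboard top during the descent.

Request:
{"op": "arm_command", "data": {
  "steps": [
    [[0, 0, 0], [-0.003, -0.001, 0.05], 0.2],
    [[0, 0, 0], [-0.003, -0.001, 0.1], 0.2],
    [[0, 0, 0], [-0.003, -0.001, 0.15], 0.2],
    [[0, 0, 0], [-0.003, -0.001, 0.19], 0.2],
    [[0, 0, 0.006], [-0.003, -0.001, 0.207], 0.2],
    [[0, 0, 0.006], [-0.003, -0.001, 0.207], 0.2]
  ]
}}

```text
time: 2.55
eef_pos: [0.4334, -0.1988, 0.0129]
tcp_rot: [0.71, 0.704, -0.0, -0.001]
contact_force: [0.1, 0.2, 0.3]
opening: 0.596
```

```bash
python3 - <<'E'
from h import *
st()
c=cam("scene"); cv2.imwrite("pics/s2.png",c["frame"][:,:,::-1])
E
```

```text
2.55 [ 0.4334 -0.1988  0.0129] F [0.1  0.2  0.32] q [-0.64  0.16  2.18 -0.    0.8  -0.63] op 0.6
[[0.008, 1.0, -0.002], [1.0, -0.008, 0.001], [0.001, -0.002, -1.0]]
```

View pics/s2.png

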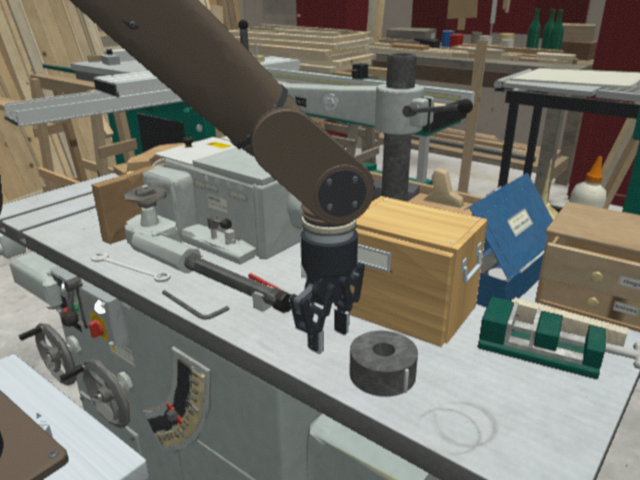

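Request:
{"op": "arm_command", "data": {
  "steps": [
    [[0, 0, 0], [-0.015, 0.002, 0.0], 0.2],
    [[0, 0, 0], [-0.026, 0.002, 0.0], 0.2],
    [[0, 0, 0], [-0.034, 0.002, 0.0], 0.2],
    [[0, 0, 0], [-0.042, 0.002, 0.0], 0.2],
    [[0, 0, 0], [-0.05, 0.002, 0.0], 0.2],
    [[0, 0, 0], [-0.06, 0.002, 0.0], 0.2],
    [[0, 0, 0], [-0.07, 0.002, 0.0], 0.2],
    [[0, 0, 0], [-0.08, 0.002, 0.0], 0.2],
    [[0, 0, 0], [-0.08, 0.002, 0.0], 0.2]
  ]
}}

```text
time: 3.72
eef_pos: [0.4358, -0.2807, 0.0142]
tcp_rot: [0.71, 0.704, -0.0, 0.001]
contact_force: [0.3, -0.6, -0.1]
opening: 0.6
```

```bash
python3 - <<'E'
from h import *
st()
c=cam("scene"); cv2.imwrite("pics/s3.png",c["frame"][:,:,::-1])
c=cam("top"); cv2.imwrite("pics/t3.png",c["frame"][:,:,::-1])
E
```

```text
3.73 [ 0.4358 -0.2807  0.0142] F [ 0.29 -0.65 -0.1 ] q [-0.77  0.24  2.09 -0.    0.81 -0.76] op 0.6
[[0.008, 1.0, 0.001], [1.0, -0.008, -0.003], [-0.003, 0.001, -1.0]]
```

View pics/s3.png

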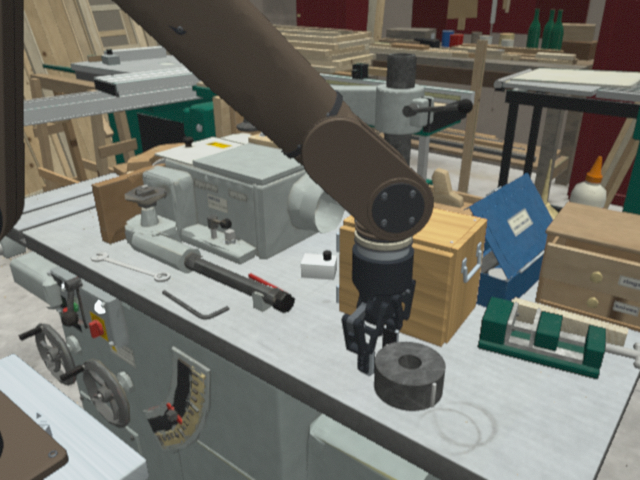

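View pics/t3.png

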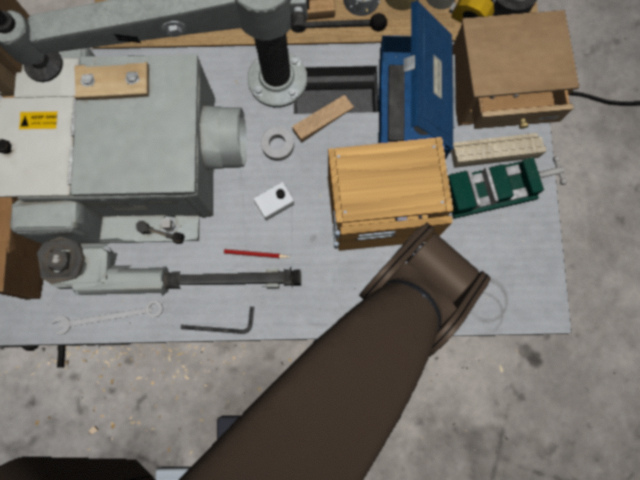

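The cutter is moving well, lying flat with the knife still at its right front (435,395). I'll continue by about 0.1 m.

Request:
{"op": "arm_command", "data": {
  "steps": [
    [[0, 0, 0], [-0.008, 0.0, 0.001], 0.2],
    [[0, 0, 0], [-0.017, 0.0, 0.001], 0.2],
    [[0, 0, 0], [-0.027, 0.0, 0.001], 0.2],
    [[0, 0, 0], [-0.037, 0.0, 0.001], 0.2],
    [[0, 0, 0], [-0.047, 0.0, 0.001], 0.2],
    [[0, 0, 0], [-0.057, 0.0, 0.001], 0.2],
    [[0, 0, 0], [-0.067, 0.0, 0.001], 0.2],
    [[0, 0, 0], [-0.077, 0.0, 0.001], 0.2],
    [[0, 0, 0], [-0.087, 0.0, 0.001], 0.2],
    [[0, 0, 0], [-0.095, 0.0, 0.001], 0.2],
    [[0, 0, 0], [-0.1, 0.0, 0.001], 0.2],
    [[0, 0, 0], [-0.1, 0.0, 0.001], 0.2]
  ]
}}

```text
time: 5.32
eef_pos: [0.4351, -0.3808, 0.0136]
tcp_rot: [0.71, 0.704, -0.001, 0.002]
contact_force: [0.2, 0.4, -0.1]
opening: 0.6
```

```bash
python3 - <<'E'
from h import *
st()
c=cam("scene"); cv2.imwrite("pics/s4.png",c["frame"][:,:,::-1])
E
```

```text
5.33 [ 0.4351 -0.3808  0.0136] F [ 0.17  0.45 -0.1 ] q [-0.89  0.35  1.94 -0.    0.85 -0.89] op 0.6
[[0.008, 1.0, 0.002], [1.0, -0.008, -0.003], [-0.003, 0.002, -1.0]]
```

View pics/s4.png

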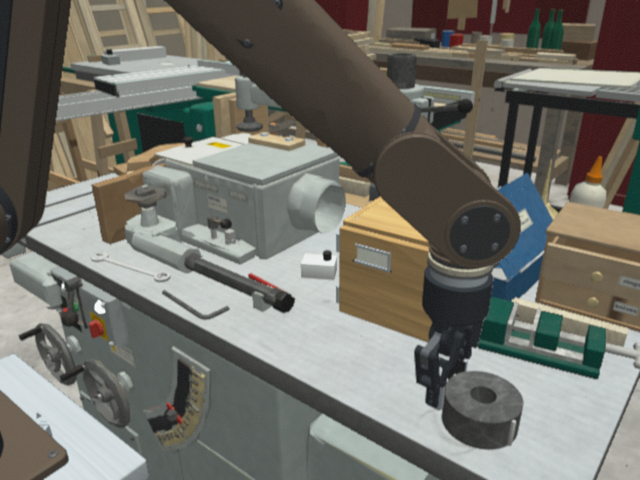

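```bash
cat >> h.py <<'E'
YAW=.08
RT=R.from_euler("z",YAW)*R.from_euler("y",-.35)*RP
E
python3 - <<'E'
from h import *
goal([.435,-.35,.014],RP,"back"); goal([.435,-.35,.19],RP,"up"); goal([.455,-.304,.18],RT,"pre"); goal([.455,-.304,.112],RT,"press0")
E
```

```text
back turn [0.002, 0.004, -0.008] shift [0.0307, -0.0005, -0.0004]
up turn [0.002, 0.004, -0.008] shift [0.0301, -0.0001, -0.1764]
pre turn [-0.348, 0.019, -0.086] shift [0.0763, 0.0195, -0.1665]
press0 turn [-0.348, 0.019, -0.086] shift [0.0765, 0.0193, -0.0985]
```

Request:
{"op": "arm_command", "data": {
  "steps": [
    [[0, 0, 0], [0.015, 0.0, 0.0], 0.2],
    [[0, 0, 0], [0.03, 0.0, 0.0], 0.2],
    [[0, 0, 0], [0.03, 0.0, -0.05], 0.2],
    [[0, 0, 0], [0.03, 0.0, -0.1], -1],
    [[0, 0, 0], [0.03, 0.0, -0.15], -1],
    [[-0.1, 0.005, -0.02], [0.045, 0.005, -0.167], -1],
    [[-0.2, 0.01, -0.05], [0.06, 0.012, -0.167], -1],
    [[-0.3, 0.015, -0.07], [0.0763, 0.0195, -0.167], -1],
    [[-0.348, 0.019, -0.086], [0.0765, 0.0195, -0.14], -1],
    [[-0.348, 0.019, -0.086], [0.0765, 0.0195, -0.11], -1],
    [[-0.348, 0.019, -0.086], [0.0765, 0.0193, -0.0985], -1],
    [[-0.348, 0.019, -0.086], [0.0765, 0.0193, -0.0985], -1]
  ]
}}

```text
time: 6.88
eef_pos: [0.4548, -0.303, 0.1113]
tcp_rot: [0.668, 0.724, 0.128, 0.117]
contact_force: [0.0, 0.6, -0.4]
opening: -0.002
```

```bash
python3 - <<'E'
from h import *
st()
goal([.49,-.304,.112],RT,"near"); goal([.53,-.301,.112],RT,"through")
c=cam("scene"); cv2.imwrite("pics/s5.png",c["frame"][:,:,::-1])
c=cam("wrist"); cv2.imwrite("pics/w5.png",c["frame"][:,:,::-1])
E
```

```text
6.88 [ 0.4548 -0.303   0.1113] F [ 0.    0.55 -0.45] q [-0.91  0.02  2.14  0.4   0.82 -1.24] op -0.0
[[-0.08, 0.937, 0.341], [0.997, 0.075, 0.029], [0.002, 0.342, -0.94]]
near turn [-0.001, -0.002, -0.0] shift [-0.0038, 0.0331, 0.0113]
through turn [-0.001, -0.002, -0.0] shift [-0.0041, 0.0708, 0.0251]
```

View pics/s5.png

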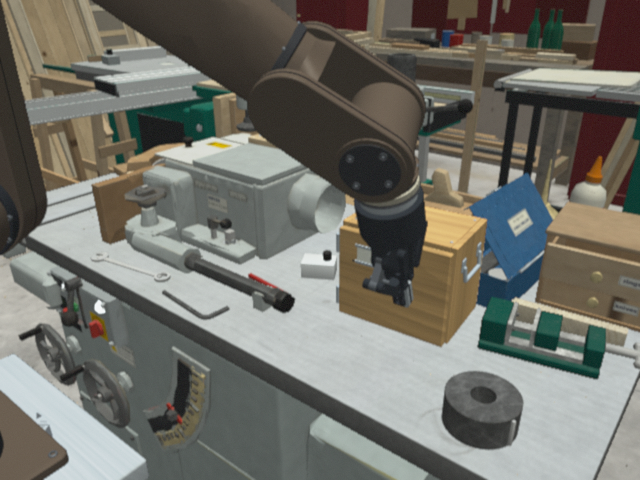

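View pics/w5.png

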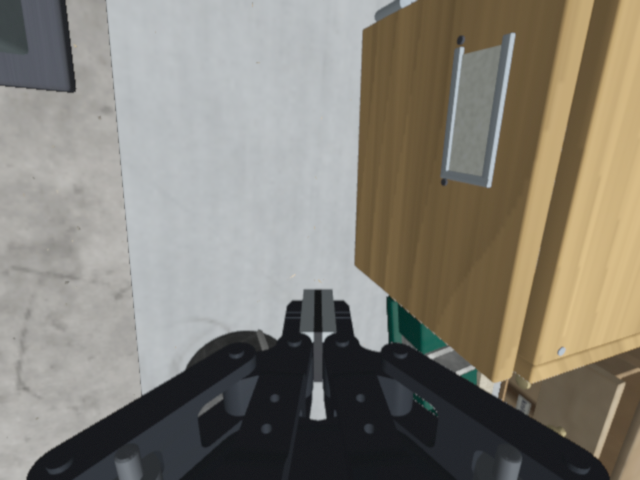

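The finger links flare sideways and could reach the door's top edge before the tip does. I'll turn the tool about 90° so its thin side faces the door.

```bash
cat >> h.py <<'E'
RQ0=R.from_matrix(np.diag([-1.,1,-1]))
def RQ(tilt=.3,yaw=YAW): return R.from_euler("z",yaw)*R.from_euler("y",-tilt)*RQ0
E
python3 - <<'E'
from h import *
goal([.455,-.304,.112],RQ())
E
```

```text
turn [0.039, 0.041, -1.57] shift [0.0003, -0.0009, 0.0008]
```

Request:
{"op": "arm_command", "data": {
  "steps": [
    [[0.004, 0.004, -0.17], [0, 0, 0], -1],
    [[0.008, 0.008, -0.34], [0, 0, 0], -1],
    [[0.012, 0.012, -0.51], [0, 0, 0], -1],
    [[0.016, 0.017, -0.68], [0, 0, 0], -1],
    [[0.021, 0.022, -0.85], [0, 0, 0], -1],
    [[0.025, 0.026, -1.02], [0, 0, 0], -1],
    [[0.03, 0.031, -1.19], [0, 0, 0], -1],
    [[0.034, 0.036, -1.36], [0, 0, 0], -1],
    [[0.038, 0.04, -1.53], [0, 0, 0], -1],
    [[0.039, 0.041, -1.57], [0, -0.001, 0.001], -1],
    [[0.039, 0.041, -1.57], [0, -0.001, 0.001], -1]
  ]
}}

```text
time: 8.35
eef_pos: [0.4557, -0.3049, 0.1133]
tcp_rot: [-0.04, 0.988, 0.005, 0.15]
contact_force: [0.2, 0.4, -0.1]
opening: -0.003
```

```bash
python3 - <<'E'
from h import *
st()
goal([.50,-.304,.112],RQ(),"near"); goal([.54,-.301,.112],RQ(),"through")
c=cam("scene"); cv2.imwrite("pics/s6.png",c["frame"][:,:,::-1])
t=cam("top"); cv2.imwrite("pics/t6.png",t["frame"][:,:,::-1])
E
```

```text
8.35 [ 0.4557 -0.3049  0.1133] F [ 0.22  0.44 -0.08] q [-0.89  0.03  2.12  0.33  0.84 -2.74] op -0.0
[[-0.952, -0.08, 0.296], [-0.077, 0.997, 0.022], [-0.297, -0.002, -0.955]]
near turn [-0.002, 0.002, 0.0] shift [-0.0418, -0.0026, 0.0144]
through turn [-0.002, 0.002, 0.0] shift [-0.0801, -0.0028, 0.0263]
```

View pics/s6.png

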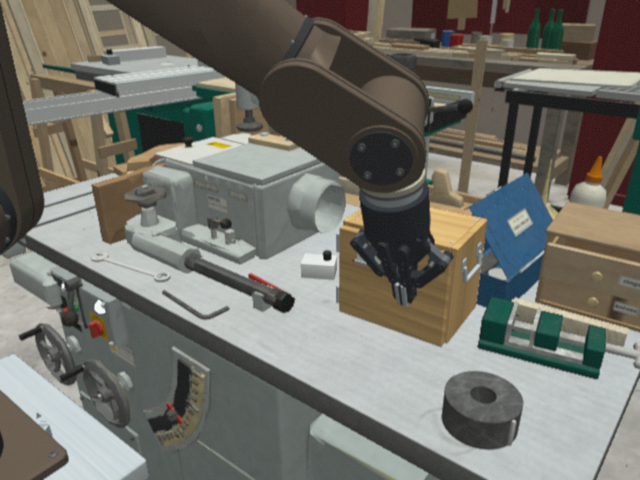

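View pics/t6.png

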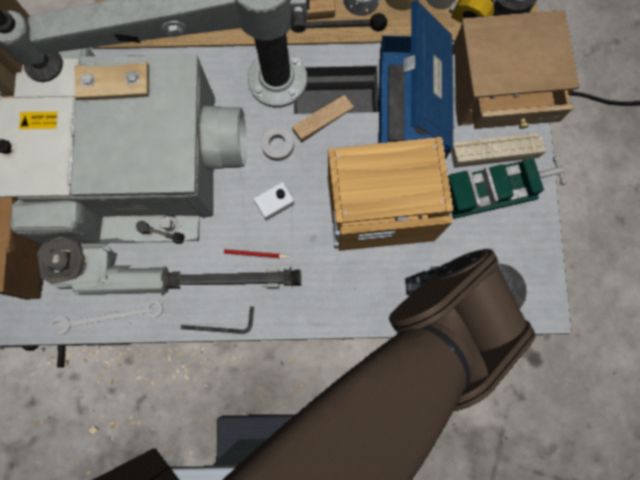

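Request:
{"op": "arm_command", "data": {
  "steps": [
    [[0, 0, 0], [-0.01, -0.001, 0.003], -1],
    [[0, 0, 0], [-0.02, -0.002, 0.007], -1],
    [[0, 0, 0], [-0.03, -0.002, 0.01], -1],
    [[0, 0, 0], [-0.036, -0.002, 0.012], -1],
    [[0, 0, 0], [-0.041, -0.002, 0.014], -1],
    [[0, 0, 0], [-0.043, -0.002, 0.0145], -1],
    [[0, 0, 0], [-0.043, -0.002, 0.0145], -1]
  ]
}}

```text
time: 9.32
eef_pos: [0.5009, -0.3031, 0.1117]
tcp_rot: [-0.039, 0.988, 0.005, 0.15]
contact_force: [0.3, 0.6, 0.2]
opening: 0.001
```

```bash
python3 - <<'E'
from h import *
st(); goal([.52,-.304,.112],RQ(),"in")
c=cam("wrist"); cv2.imwrite("pics/w7.png",c["frame"][:,:,::-1])
E
```

```text
9.32 [ 0.5009 -0.3031  0.1117] F [0.26 0.64 0.23] q [-0.82  0.11  2.04  0.32  0.83 -2.67] op 0.0
[[-0.952, -0.079, 0.296], [-0.076, 0.997, 0.023], [-0.296, -0.001, -0.955]]
in turn [-0.001, 0.001, -0.0] shift [-0.0182, -0.0024, 0.0053]
```

View pics/w7.png

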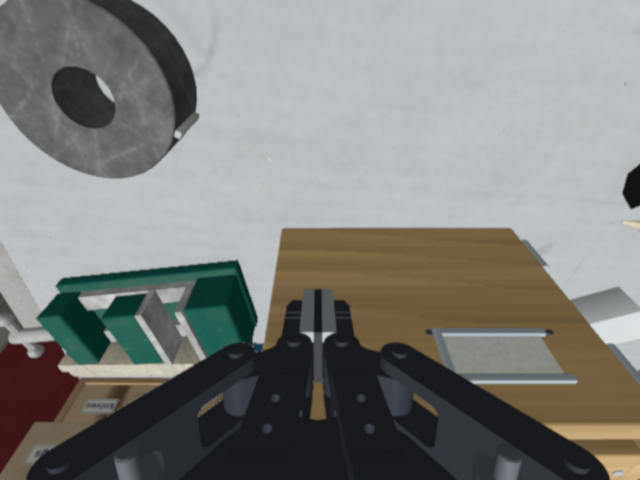

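The fingertip sits about 27 mm from the door's right edge, as wanted. I'll creep in now.

Request:
{"op": "arm_command", "data": {
  "steps": [
    [[0, 0, 0], [-0.0015, -0.0, 0.0005], -1],
    [[0, 0, 0], [-0.003, -0.0, 0.001], -1],
    [[0, 0, 0], [-0.0045, -0.0, 0.0015], -1],
    [[0, 0, 0], [-0.006, -0.0, 0.002], -1],
    [[0, 0, 0], [-0.0075, -0.0, 0.0023], -1]
  ]
}}

```text
time: 10.0
eef_pos: [0.5087, -0.3025, 0.1117]
tcp_rot: [-0.039, 0.988, 0.005, 0.15]
contact_force: [-0.4, 0.1, 0.2]
opening: 0.003
```

```bash
python3 - <<'E'
from h import *
st()
E
```

```text
10.0 [ 0.5087 -0.3025  0.1117] F [-0.39  0.14  0.19] q [-0.81  0.12  2.02  0.32  0.82 -2.65] op 0.0
[[-0.952, -0.079, 0.296], [-0.076, 0.997, 0.023], [-0.296, -0.001, -0.955]]
```

Request:
{"op": "arm_command", "data": {
  "steps": [
    [[0, 0, 0], [-0.001, -0.0, 0.0003], -1],
    [[0, 0, 0], [-0.002, -0.0, 0.0006], -1],
    [[0, 0, 0], [-0.003, -0.0, 0.0009], -1],
    [[0, 0, 0], [-0.003, -0.0, 0.0009], -1]
  ]
}}

```text
time: 10.5
eef_pos: [0.5119, -0.3023, 0.1117]
tcp_rot: [-0.039, 0.988, 0.005, 0.15]
contact_force: [0.5, -0.4, -0.4]
opening: -0.002
```

Request:
{"op": "arm_command", "data": {
  "steps": [
    [[0, 0, 0], [-0.001, -0.0, 0.0003], -1],
    [[0, 0, 0], [-0.002, -0.0, 0.0006], -1],
    [[0, 0, 0], [-0.002, -0.0, 0.0006], -1]
  ]
}}

```text
time: 10.88
eef_pos: [0.514, -0.3021, 0.1118]
tcp_rot: [-0.039, 0.988, 0.005, 0.15]
contact_force: [0.7, 0.8, 0.2]
opening: 0.002
```

Request:
{"op": "arm_command", "data": {
  "steps": [
    [[0, 0, 0], [-0.001, -0.0, 0.0003], -1],
    [[0, 0, 0], [-0.002, -0.0, 0.0006], -1],
    [[0, 0, 0], [-0.002, -0.0, 0.0006], -1]
  ]
}}

```text
time: 11.25
eef_pos: [0.5158, -0.302, 0.1117]
tcp_rot: [-0.04, 0.988, 0.005, 0.149]
contact_force: [-5.1, -0.8, 1.4]
opening: -0.0
```

Request:
{"op": "arm_command", "data": {
  "steps": [
    [[0, 0, 0], [-0.001, -0.0, 0.0003], -1],
    [[0, 0, 0], [-0.002, -0.0, 0.0006], -1],
    [[0, 0, 0], [-0.002, -0.0, 0.0006], -1]
  ]
}}

```text
time: 11.62
eef_pos: [0.5179, -0.3019, 0.1117]
tcp_rot: [-0.04, 0.988, 0.005, 0.149]
contact_force: [-4.2, -1.0, 2.2]
opening: 0.002
```

Request:
{"op": "arm_command", "data": {
  "steps": [
    [[0, 0, 0], [-0.0007, -0.0, 0.0002], -1],
    [[0, 0, 0], [-0.0007, -0.0, 0.0002], -1]
  ]
}}

```text
time: 11.88
eef_pos: [0.5186, -0.3018, 0.1117]
tcp_rot: [-0.04, 0.988, 0.005, 0.149]
contact_force: [-3.9, -0.4, 2.4]
opening: -0.003
```

Request:
{"op": "arm_command", "data": {
  "steps": [
    [[0, 0, 0], [-0.0007, -0.0, 0.0002], -1],
    [[0, 0, 0], [-0.0007, -0.0, 0.0002], -1]
  ]
}}

```text
time: 12.12
eef_pos: [0.5192, -0.3018, 0.1117]
tcp_rot: [-0.04, 0.988, 0.005, 0.149]
contact_force: [-5.2, -0.3, 1.9]
opening: -0.001
```

Request:
{"op": "arm_command", "data": {
  "steps": [
    [[0, 0, 0], [0.006, 0.0, -0.002], -1],
    [[0, 0, 0], [0.012, 0.0, -0.004], -1]
  ]
}}

```text
time: 12.38
eef_pos: [0.5063, -0.3023, 0.1117]
tcp_rot: [-0.04, 0.988, 0.006, 0.149]
contact_force: [-1.3, 0.8, 1.5]
opening: -0.006
```

Request:
{"op": "arm_command", "data": {
  "steps": [
    [[0, 0, 0], [0.008, 0.0, -0.0025], -1],
    [[0, 0, 0], [0.016, 0.0, -0.005], -1],
    [[0, 0, 0], [0.026, 0.0, -0.008], -1],
    [[0, 0, 0], [0.036, 0.0, -0.011], -1],
    [[0, 0, 0], [0.046, 0.0, -0.014], -1],
    [[0, 0, 0], [0.056, 0.0, -0.017], -1],
    [[0, 0, 0], [0.056, 0.0, -0.017], -1],
    [[0, 0, 0], [0.056, 0.0, -0.017], -1]
  ]
}}

```text
time: 13.38
eef_pos: [0.4481, -0.3072, 0.1116]
tcp_rot: [-0.04, 0.988, 0.006, 0.149]
contact_force: [-0.2, 0.5, -0.5]
opening: -0.001
```

```bash
python3 - <<'E'
from h import *
st()
c=cam("scene"); cv2.imwrite("pics/s8.png",c["frame"][:,:,::-1])
t=cam("top"); cv2.imwrite("pics/t8.png",t["frame"][:,:,::-1])
c=cam("wrist"); cv2.imwrite("pics/w8.png",c["frame"][:,:,::-1])
E
```

```text
13.38 [ 0.4481 -0.3072  0.1116] F [-0.16  0.46 -0.5 ] q [-0.9   0.03  2.13  0.34  0.84 -2.76] op -0.0
[[-0.952, -0.08, 0.295], [-0.076, 0.997, 0.023], [-0.296, -0.0, -0.955]]
```

View pics/s8.png

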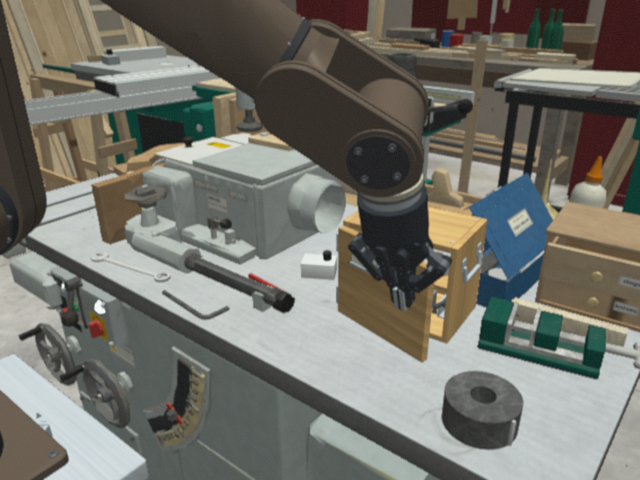

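View pics/t8.png

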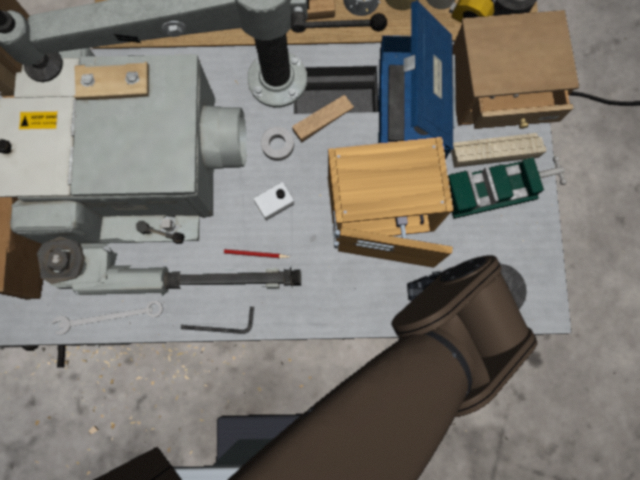

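View pics/w8.png

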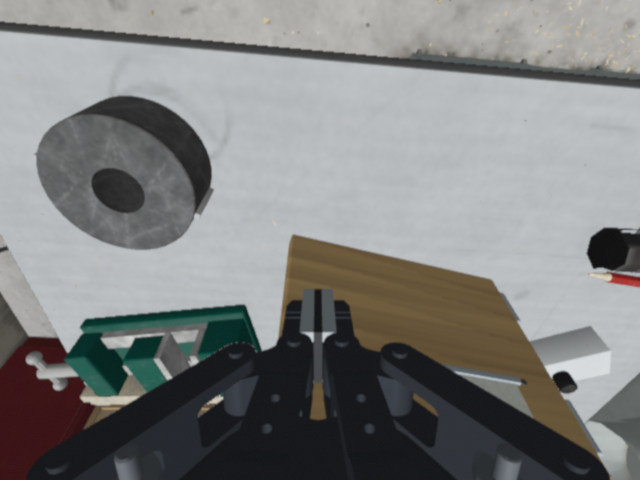

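The door is ajar, with its free edge at about (452,250) in the top view. I'll measure it and plan the entry behind it.

```bash
python3 - <<'E'
from h import *
t=cam("top"); cv2.imwrite("pics/t8c.png",cv2.resize(t["frame"][200:280,320:480,::-1],None,fx=5,fy=5,interpolation=cv2.INTER_CUBIC))
s=cam("scene"); cv2.imwrite("pics/s8c.png",cv2.resize(s["frame"][200:360,330:490,::-1],None,fx=3.7,fy=3.7,interpolation=cv2.INTER_CUBIC))
print(onz(t,[(452,250),(340,230)],.156).round(4))
Rv=RQ(0,-.1)
goal([.448,-.33,.20],RQ(.15,0),"lift"); goal([.510,-.385,.20],Rv,"over"); goal([.510,-.385,.105],Rv,"down"); goal([.510,-.312,.105],Rv,"in")
E
```

```text
[[ 0.4836 -0.3254  0.156 ]
 [ 0.5183 -0.1563  0.156 ]]
lift turn [0.018, 0.15, 0.079] shift [-0.0242, -0.023, -0.0853]
over turn [0.027, 0.299, 0.179] shift [-0.079, -0.0828, -0.0683]
down turn [0.027, 0.299, 0.179] shift [-0.051, -0.0828, 0.0224]
in turn [0.027, 0.299, 0.179] shift [-0.0566, -0.01, 0.0242]
```

View pics/t8c.png

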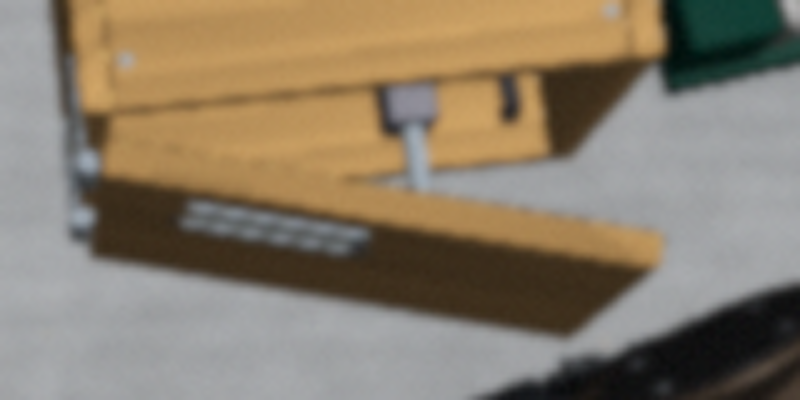

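View pics/s8c.png

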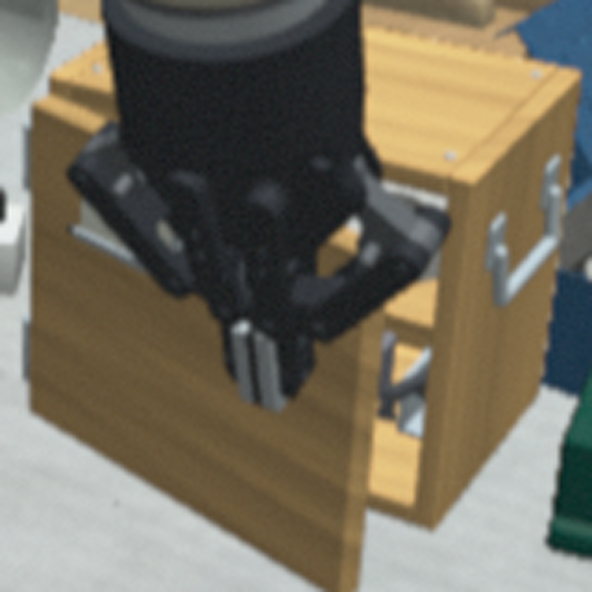

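Request:
{"op": "arm_command", "data": {
  "steps": [
    [[0.009, 0.07, 0.04], [-0.005, -0.012, -0.04], -1],
    [[0.018, 0.15, 0.079], [-0.0242, -0.023, -0.085], -1],
    [[0.018, 0.15, 0.079], [-0.0242, -0.04, -0.085], -1],
    [[0.022, 0.22, 0.13], [-0.05, -0.06, -0.078], -1],
    [[0.027, 0.299, 0.179], [-0.083, -0.083, -0.067], -1],
    [[0.027, 0.299, 0.179], [-0.083, -0.083, -0.067], -1]
  ]
}}

```text
time: 14.38
eef_pos: [0.5158, -0.3852, 0.1963]
tcp_rot: [0.049, 0.999, 0.002, -0.001]
contact_force: [-0.4, 0.2, -0.5]
opening: 0.007
```

```bash
python3 - <<'E'
from h import *
st()
Rv=RQ(0,-.1)
goal([.514,-.385,.105],Rv,"down"); goal([.514,-.312,.105],Rv,"in")
c=cam("scene"); cv2.imwrite("pics/s9.png",c["frame"][:,:,::-1])
E
```

```text
14.38 [ 0.5158 -0.3852  0.1963] F [-0.37  0.22 -0.47] q [-0.8   0.25  1.69  0.    1.21 -2.27] op 0.01
[[-0.995, 0.098, -0.003], [0.098, 0.995, 0.003], [0.003, 0.003, -1.0]]
down turn [0.003, -0.003, 0.002] shift [0.0015, -0.0002, 0.0913]
in turn [0.003, -0.003, 0.002] shift [0.0086, 0.0724, 0.0915]
```

View pics/s9.png

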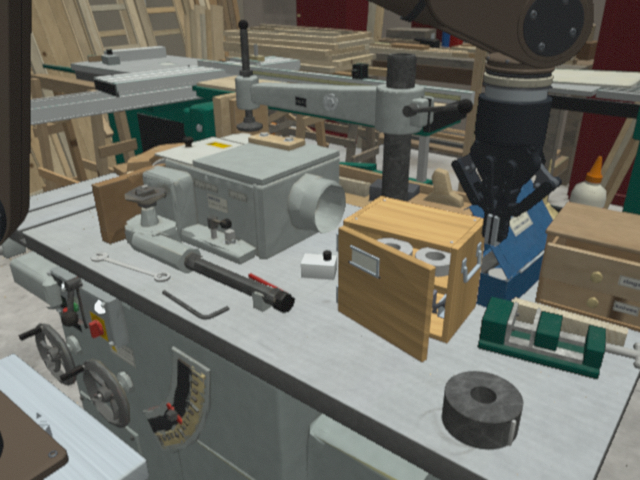

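The scene view shows the gripper to the right of the cupboard, the door ajar, and the rings inside. I'll lower the tool and slide in behind the door's edge.

Request:
{"op": "arm_command", "data": {
  "steps": [
    [[0, 0, 0], [0.0015, 0, 0.03], -1],
    [[0, 0, 0], [0.0015, 0, 0.06], -1],
    [[0, 0, 0], [0.0015, 0, 0.085], -1],
    [[0, 0, 0], [0.0015, 0, 0.0913], -1],
    [[0, 0, 0], [0.003, 0.015, 0.0913], -1],
    [[0, 0, 0], [0.005, 0.03, 0.0914], -1],
    [[0, 0, 0], [0.006, 0.042, 0.0914], -1],
    [[0, 0, 0], [0.006, 0.042, 0.0914], -1]
  ]
}}

```text
time: 15.42
eef_pos: [0.5128, -0.3406, 0.1064]
tcp_rot: [0.048, 0.999, 0.001, -0.001]
contact_force: [-0.9, -0.4, 0.2]
opening: -0.002
```

```bash
python3 - <<'E'
from h import *
st()
Rv=RQ(0,-.1)
goal([.514,-.312,.105],Rv,"in")
c=cam("top"); cv2.imwrite("pics/t10.png",c["frame"][:,:,::-1])
c=cam("wrist"); cv2.imwrite("pics/w10.png",c["frame"][:,:,::-1])
c=cam("scene"); cv2.imwrite("pics/s10.png",c["frame"][:,:,::-1])
E
```

```text
15.43 [ 0.5128 -0.3406  0.1064] F [-0.89 -0.41  0.22] q [-0.75  0.29  1.82  0.    1.04 -2.23] op -0.0
[[-0.995, 0.096, -0.002], [0.096, 0.995, 0.003], [0.002, 0.003, -1.0]]
in turn [0.003, -0.002, 0.004] shift [0.0015, 0.0286, 0.0015]
```

View pics/s10.png

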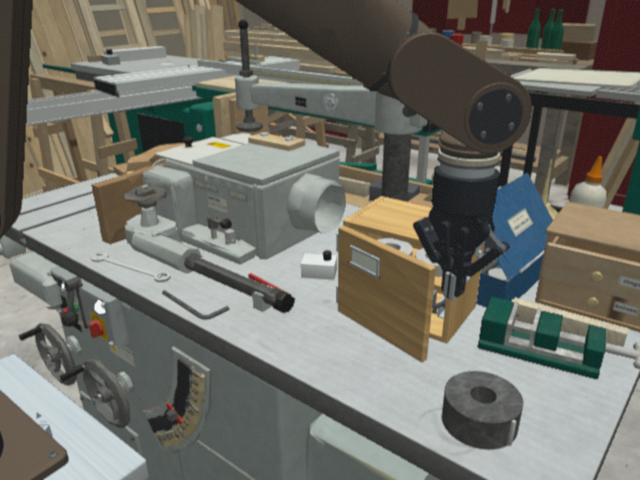

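View pics/w10.png

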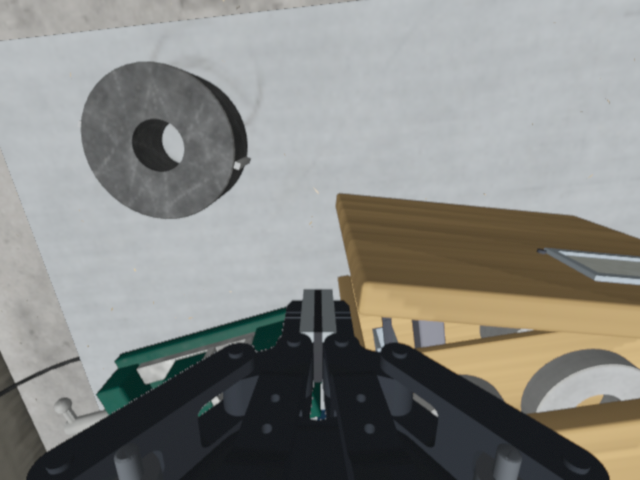

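Request:
{"op": "arm_command", "data": {
  "steps": [
    [[0, 0, 0], [0.0, 0.01, 0.001], -1],
    [[0, 0, 0], [0.0, 0.02, 0.001], -1],
    [[0, 0, 0], [0.0, 0.028, 0.001], -1],
    [[0, 0, 0], [0.0, 0.028, 0.001], -1]
  ]
}}

```text
time: 16.08
eef_pos: [0.5155, -0.3134, 0.1051]
tcp_rot: [0.048, 0.999, 0.001, -0.001]
contact_force: [0.5, -0.6, 0.1]
opening: -0.001
```

```bash
cat >> h.py <<'E'
H=np.array([.517,-.154])
def door_pose(phi,r,off=.018,z=.105):
    a=YAW-phi; d=np.array([np.sin(a),-np.cos(a)]); n=np.array([np.cos(a),np.sin(a)])
    p=H+r*d+off*n; return [p[0],p[1],z],RQ(0,a)
E
python3 - <<'E'
from h import *
st()
for phi,r in [(.27,.16),(.4,.16),(.55,.157),(.7,.153),(.85,.15),(1.0,.146),(1.15,.14),(1.3,.132),(1.45,.125),(1.57,.12)]:
    p,Rr=door_pose(phi,r); goal(p,Rr,f"{phi} {np.round(p,3)} {np.hypot(p[0],p[1]):.3f}")
E
```

```text
16.07 [ 0.5155 -0.3134  0.1051] F [ 0.46 -0.61  0.08] q [-0.71  0.27  1.85  0.    1.03 -2.19] op -0.0
[[-0.995, 0.097, -0.002], [0.097, 0.995, 0.003], [0.003, 0.003, -1.0]]
0.27 [ 0.504 -0.315  0.105] 0.594 turn [0.003, -0.003, 0.093] shift [0.0108, -0.0022, 0.0001]
0.4 [ 0.484 -0.312  0.105] 0.575 turn [0.002, -0.003, 0.223] shift [0.0317, -0.0012, 0.0001]
0.55 [ 0.462 -0.302  0.105] 0.552 turn [0.002, -0.003, 0.373] shift [0.0543, 0.006, 0.0002]
0.7 [ 0.443 -0.289  0.105] 0.529 turn [0.002, -0.003, 0.523] shift [0.0747, 0.0172, 0.0003]
0.85 [ 0.426 -0.274  0.105] 0.506 turn [0.002, -0.003, 0.673] shift [0.0933, 0.0303, 0.0004]
1.0 [ 0.412 -0.257  0.105] 0.485 turn [0.001, -0.004, 0.823] shift [0.1087, 0.0463, 0.0005]
1.15 [ 0.403 -0.237  0.105] 0.467 turn [0.001, -0.004, 0.973] shift [0.1195, 0.0651, 0.0006]
1.3 [ 0.399 -0.216  0.105] 0.454 turn [0.001, -0.004, 1.123] shift [0.1251, 0.0854, 0.0006]
1.45 [ 0.398 -0.197  0.105] 0.444 turn [0.001, -0.004, 1.273] shift [0.1281, 0.1049, 0.0007]
1.57 [ 0.399 -0.182  0.105] 0.438 turn [0.0, -0.004, 1.393] shift [0.1288, 0.1198, 0.0007]
```

Request:
{"op": "arm_command", "data": {
  "steps": [
    [[0, 0, 0.05], [0.006, -0.001, 0], -1],
    [[0, 0, 0.093], [0.011, -0.002, 0], -1],
    [[0, 0, 0.16], [0.021, -0.002, 0], -1],
    [[0, 0, 0.223], [0.032, -0.001, 0], -1],
    [[0, 0, 0.3], [0.043, 0.002, 0], -1],
    [[0, 0, 0.373], [0.054, 0.006, 0], -1],
    [[0, 0, 0.45], [0.065, 0.011, 0], -1],
    [[0, 0, 0.523], [0.075, 0.017, 0], -1],
    [[0, 0, 0.6], [0.084, 0.023, 0], -1],
    [[0, 0, 0.673], [0.093, 0.03, 0], -1],
    [[0, 0, 0.673], [0.093, 0.03, 0], -1]
  ]
}}

```text
time: 17.45
eef_pos: [0.4253, -0.2743, 0.1053]
tcp_rot: [0.375, 0.927, 0.001, -0.002]
contact_force: [0.8, -0.1, -0.3]
opening: 0.003
```

```bash
python3 - <<'E'
from h import *
st()
for phi,r in [(.85,.15),(.925,.148),(1.0,.146),(1.075,.143),(1.15,.14),(1.225,.136),(1.3,.132),(1.375,.128),(1.45,.125),(1.51,.122),(1.57,.12)]:
    p,Rr=door_pose(phi,r); goal(p,Rr,f"{phi}")
c=cam("top"); cv2.imwrite("pics/t11.png",c["frame"][:,:,::-1])
c=cam("scene"); cv2.imwrite("pics/s11.png",c["frame"][:,:,::-1])
E
```

```text
17.45 [ 0.4253 -0.2743  0.1053] F [ 0.77 -0.07 -0.33] q [-0.77  0.06  2.08  0.    1.   -1.58] op 0.0
[[-0.718, 0.696, -0.003], [0.696, 0.718, 0.003], [0.004, 0.0, -1.0]]
0.85 turn [0.0, -0.004, 0.0] shift [-0.0001, 0.0002, 0.0003]
0.925 turn [0.0, -0.004, 0.075] shift [0.0111, 0.0012, 0.0004]
1.0 turn [0.0, -0.004, 0.15] shift [0.022, 0.0031, 0.0004]
1.075 turn [-0.0, -0.004, 0.225] shift [0.0323, 0.0068, 0.0005]
1.15 turn [-0.0, -0.004, 0.3] shift [0.0421, 0.0111, 0.0005]
1.225 turn [-0.0, -0.004, 0.375] shift [0.051, 0.017, 0.0006]
1.3 turn [-0.0, -0.004, 0.45] shift [0.0591, 0.0235, 0.0006]
1.375 turn [-0.001, -0.004, 0.525] shift [0.0665, 0.0304, 0.0006]
1.45 turn [-0.001, -0.004, 0.6] shift [0.0736, 0.0369, 0.0006]
1.51 turn [-0.001, -0.004, 0.66] shift [0.0785, 0.0428, 0.0007]
1.57 turn [-0.001, -0.004, 0.72] shift [0.0835, 0.0481, 0.0007]
```

View pics/s11.png

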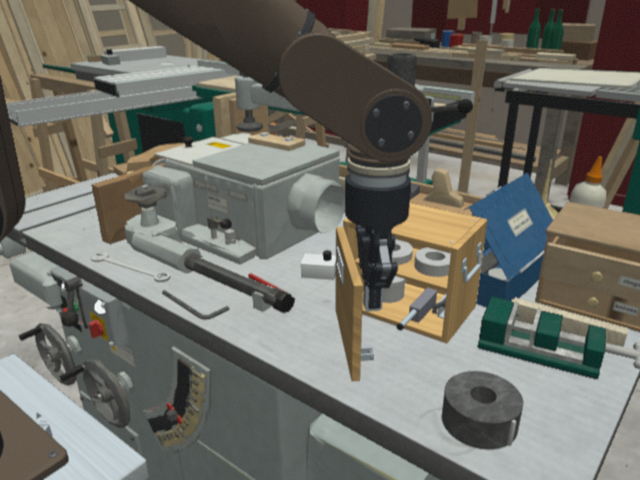

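View pics/t11.png

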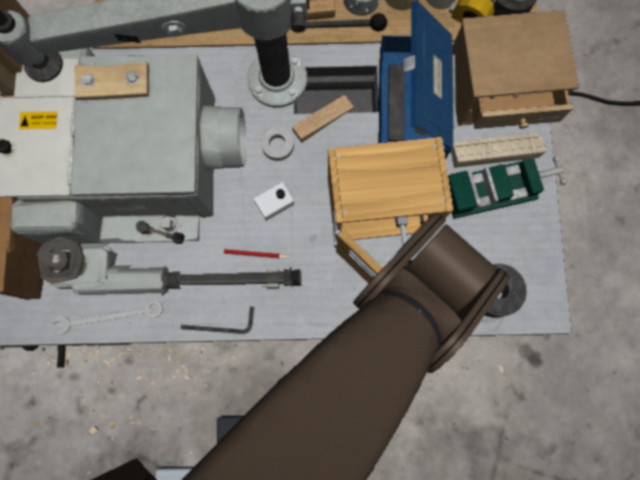

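The door is about half open and following the finger. I'll sweep it the rest of the way.

Request:
{"op": "arm_command", "data": {
  "steps": [
    [[0, 0, 0.075], [0.011, 0.001, 0], -1],
    [[0, 0, 0.15], [0.022, 0.003, 0], -1],
    [[0, 0, 0.225], [0.032, 0.007, 0], -1],
    [[0, 0, 0.3], [0.042, 0.011, 0], -1],
    [[0, 0, 0.375], [0.051, 0.017, 0], -1],
    [[0, 0, 0.45], [0.059, 0.0235, 0], -1],
    [[0, 0, 0.51], [0.065, 0.029, 0], -1],
    [[0, 0, 0.56], [0.07, 0.0335, 0], -1],
    [[0, 0, 0.6], [0.0736, 0.037, 0], -1],
    [[0, 0, 0.64], [0.077, 0.041, 0], -1],
    [[0, 0, 0.66], [0.0785, 0.043, 0], -1],
    [[0, 0, 0.66], [0.0785, 0.043, 0], -1]
  ]
}}

```text
time: 19.05
eef_pos: [0.3997, -0.1895, 0.106]
tcp_rot: [0.655, 0.756, 0.0, -0.001]
contact_force: [-0.6, 0.3, 0.2]
opening: 0.002
```

```bash
python3 - <<'E'
from h import *
st()
for phi,r in [(1.57,.12)]:
    p,Rr=door_pose(phi,r); goal(p,Rr,f"{phi}")
c=cam("top"); cv2.imwrite("pics/t12.png",c["frame"][:,:,::-1])
c=cam("scene"); cv2.imwrite("pics/s12.png",c["frame"][:,:,::-1])
E
```

```text
19.05 [ 0.3997 -0.1895  0.106 ] F [-0.6   0.27  0.16] q [-0.67 -0.09  2.23  0.    1.   -0.82] op 0.0
[[-0.142, 0.99, -0.002], [0.99, 0.142, 0.002], [0.002, -0.001, -1.0]]
1.57 turn [-0.001, -0.002, 0.062] shift [0.008, 0.0003, 0.001]
```

View pics/s12.png

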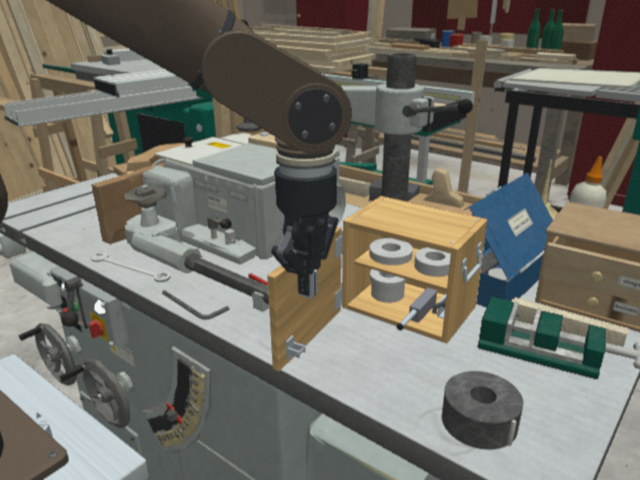

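View pics/t12.png

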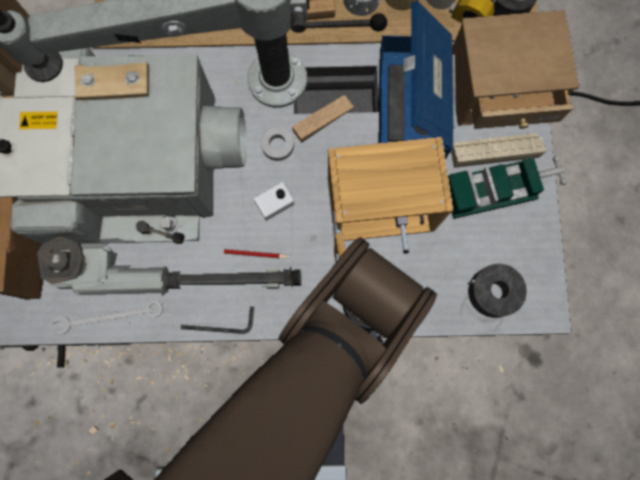

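```bash
python3 - <<'E'
from h import *
s=cam("scene"); f=s["frame"]; cv2.imwrite("pics/s12c.png",cv2.resize(f[215:375,255:355,::-1],None,fx=5,fy=3.7,interpolation=cv2.INTER_CUBIC))
print(onz(s,[(272,266)],.156).round(4), onz(s,[(275,365),(341,311)],.01).round(4))
print(proj(s,[[*H,.156],[*H,.01]]))
E
```

```text
[[ 0.3644 -0.1601  0.156 ]] [[ 0.3527 -0.1675  0.01  ]
 [ 0.5174 -0.1576  0.01  ]]
[[339.79516163 226.40512878]
 [339.04773447 310.34202464]]
```

View pics/s12c.png

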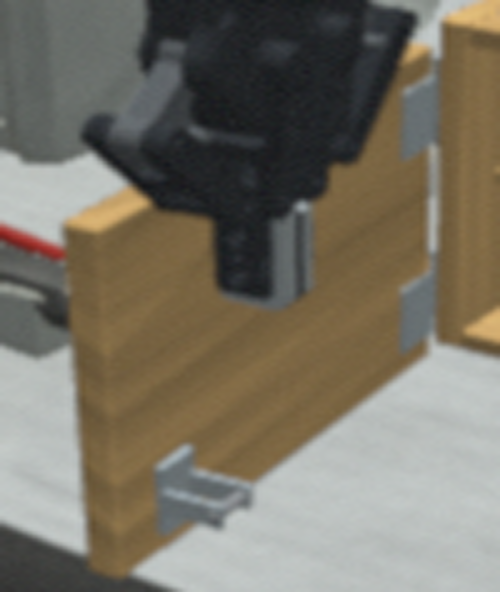

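```bash
cat >> h.py <<'E'
def dang(s,pts,z):
    q=onz(s,pts,z); d=q[0]-q[1]; a=np.arctan2(d[0],-d[1]) ; print(q.round(4).tolist(),"phi",round(YAW-a,3),np.linalg.norm(d).round(3))
E
python3 - <<'E'
from h import *
s=cam("scene")
dang(s,[(279.4,371),(340.6,309.6)],.01)
dang(s,[(255+105/5,215+230/3.7),(255+428/5,215+45/3.7)],.156)
E
```

```text
[[0.3469, -0.1809, 0.01], [0.5203, -0.1546, 0.01]] phi 1.5 0.175
[[0.346, -0.184, 0.156], [0.5155, -0.1566, 0.156]] phi 1.491 0.172
```

Request:
{"op": "arm_command", "data": {
  "steps": [
    [[0, 0, 0.02], [0.003, 0, 0], -1],
    [[0, 0, 0.045], [0.006, 0, 0], -1],
    [[0, 0, 0.062], [0.0085, 0, 0], -1],
    [[0, 0, 0.062], [0.0085, 0, 0], -1],
    [[0, 0, 0.062], [0.0085, 0, 0], -1],
    [[0, 0, 0.062], [0.003, 0, 0], -1],
    [[0, 0, 0.062], [-0.01, 0, 0], -1],
    [[0, 0, 0.062], [-0.03, 0, 0], -1],
    [[0, 0, 0.062], [-0.05, 0, 0], -1],
    [[0, 0, 0.062], [-0.07, 0, -0.01], -1],
    [[0, 0, 0.062], [-0.08, 0, -0.06], -1],
    [[0, 0, 0.062], [-0.08, 0, -0.1], -1]
  ]
}}

```text
time: 20.75
eef_pos: [0.4114, -0.2711, 0.2081]
tcp_rot: [0.679, 0.734, 0.0, -0.001]
contact_force: [0.3, -0.1, -0.7]
opening: 0.001
```

```bash
python3 - <<'E'
from h import *
st()
s=cam("scene"); f=s["frame"]; cv2.imwrite("pics/s13.png",f[:,:,::-1]); cv2.imwrite("pics/s13c.png",cv2.resize(f[215:375,255:355,::-1],None,fx=5,fy=3.7,interpolation=cv2.INTER_CUBIC))
c=cam("top"); cv2.imwrite("pics/t13.png",c["frame"][:,:,::-1])
E
```

```text
20.75 [ 0.4114 -0.2711  0.2081] F [ 0.32 -0.06 -0.68] q [-0.79 -0.1   2.04  0.    1.21 -0.87] op 0.0
[[-0.078, 0.997, -0.001], [0.997, 0.078, 0.001], [0.001, -0.001, -1.0]]
```

View pics/s13.png

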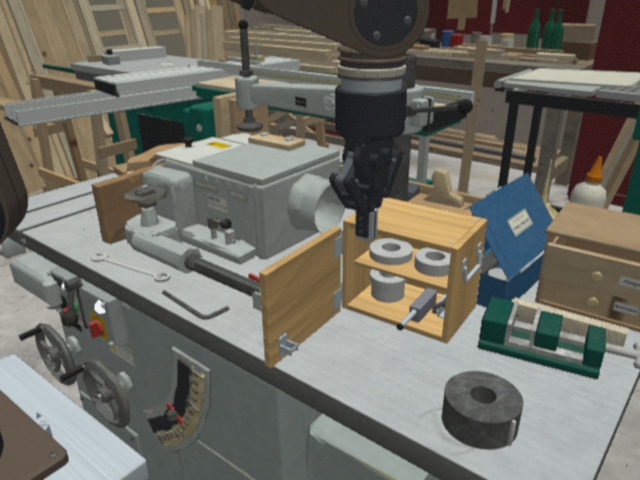

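View pics/s13c.png

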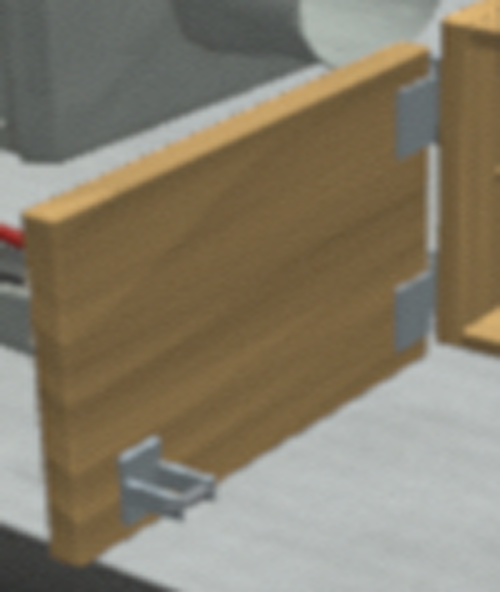

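View pics/t13.png

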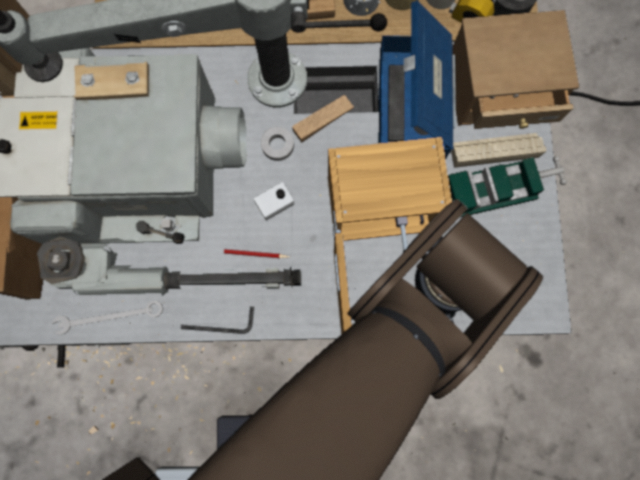

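```bash
python3 - <<'E'
from h import *
s=cam("scene"); t=cam("top")
C=lambda x,y:(255+x/5,215+y/3.7)
dang(s,[C(82,567),C(426,352)],.01)
dang(s,[C(62,220),C(426,48)],.156)
dang(t,[(349,329),(343,240)],.156)
print("cutter",onz(t,[(498,290)],.04), onz(s,[(483,394)],.042))
g=t["frame"]; cv2.imwrite("pics/t13c.png",cv2.resize(g[220:340,320:440,::-1],None,fx=5,fy=5,interpolation=cv2.INTER_CUBIC))
E
```

```text
[[0.3445, -0.1684, 0.01], [0.5186, -0.1551, 0.01]] phi 1.574 0.175
[[0.3445, -0.1709, 0.156], [0.5128, -0.1579, 0.156]] phi 1.574 0.169
[[0.3681, -0.1656, 0.156], [0.5026, -0.1605, 0.156]] phi 1.612 0.135
cutter [[ 0.43388432 -0.42538608  0.04      ]] [[ 0.4352388  -0.42727548  0.042     ]]
```

View pics/t13c.png

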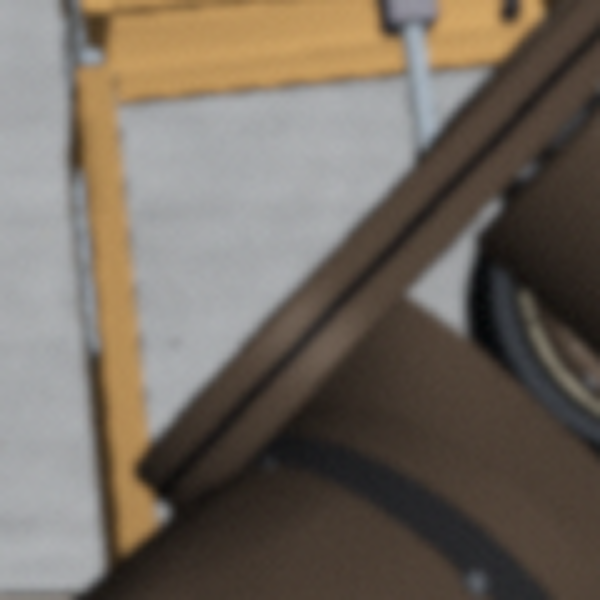

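```bash
python3 - <<'E'
from h import *
a=cv2.imread("pics/top0.png"); b=cam("top")["frame"][:,:,::-1]
d=cv2.absdiff(a,b.copy()).max(2)
for n,(x0,y0,x1,y1) in dict(setting=(245,175,300,225),pencil=(215,242,292,264),hex=(175,300,260,338),vise=(452,155,570,205)).items(): print(n,(d[y0:y1,x0:x1]>40).sum())
st(); sign_off()
E
```

```text
setting 0
pencil 0
hex 0
vise 9
21.0 [ 0.4108 -0.2694  0.2054] F [-0.19 -0.25 -0.1 ] q [-0.79 -0.1   2.04  0.    1.2  -0.87] op -0.0
[[-0.079, 0.997, -0.002], [0.997, 0.079, 0.003], [0.003, -0.002, -1.0]]
the job is handed in; nothing more can be done
```

The cupboard door stands wide open and the cutter block is out of its swing. I handed the job in at 21 s of the 64 s allowed.

- **Cutter block:** I pushed it about 140 mm to the right with two half-open fingers, without lifting it. It lies flat at about (0.434, -0.426). That is about 284 mm from the hinge, so it clears the door's swing by about 55 mm.
- **Door catch:** I pressed about 4–5 N on the free right-hand side until the catch let go, then drew back and the spring set the door ajar.
- **Door opening:** I pushed the door round from behind with the closed fingers. In the scene view both its top and bottom edges give 1.574 rad. The top view gave a rougher 1.61 rad, because the arm hid part of the door.
- **Other things on the table:** Before-and-after top pictures show no change at the setting block, pencil or hex key. At the green vise 9 pixels changed; the arm was close to that area in the picture, and I did not look into it further.
- **Arm:** It was clear of everything at the end, with only sensor noise on the wrist force.

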